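Stock the padding caddy

TASK

Stock the bench caddy for pad work. First set the open pad tin in the empty back compartment between the spirit lamp and the tape roll, then lay its lid squarely on top of it; stand the plain white dropper bottle upright in the middle of the compartment directly in front of the spirit lamp (on the robot's side of it), and lay the cork block flat in the middle of the compartment directly in front of the tape roll, these two at any point in the job. Leave the bottle with the needle tip and the hammer where they are.

Things in the scene. Friction and masses are not known exactly. Their poses are not given: they have to be found in the camera images.
- caddy: Fixed plywood caddy, 180 x 264 mm, 6 open felt-lined compartments 80 x 80 mm, 3 in front (robot's side), 3 behind. Origin: centre of underside; x points from front row to back row, y left, z up. Compartment centres: x = -42 mm (front), +42 mm (back); y = -84, 0, +84 mm. Floor 8 mm above origin; dividers (4 mm thick) reach 16 mm, rim (8 mm thick) 18 mm.
- spirit_lamp: Spirit lamp, round clear glass with brass top, 70 mm across, 79 mm tall, fixed at the centre of the left or the right back compartment. Origin: centre of its underside; axes parallel to the caddy's.
- tape_roll: Roll of yellow masking tape lying flat, 69 mm across, 19 mm high, fixed at the centre of the other outer back compartment. Origin: centre of its underside; axes parallel to the caddy's.
- pad_tin: Loose open round metal tin holding a few felt pads, 64 mm across, 21 mm high, 60 g or so. Origin: centre of its underside; z up.
- tin_lid: Loose round flat tin lid lying open side down, 66 mm across, 10 mm high, 20 g. Origin: centre of its underside; z up. It has no snug fit: it rests loosely on the tin, its underside 21 mm above the underside of the tin.
- oil_bottle: Loose plain white dropper bottle without a label, standing, 87 mm tall, round body 29 mm across up to 59 mm height, then a narrow neck and nozzle. Origin: centre of its underside; z up. Grip it across the body.
- cork_block: Loose cork block lying flat, 35 mm (its x) x 55 mm (its y) x 22 mm high. Origin: centre of its underside; z up.
- needle_bottle: Bystander: slimmer white dropper bottle with a dark label band and a thin metal needle on its nozzle, standing loose, body 25 mm across, 94 mm tall. Not to be moved. Origin: centre of its underside.
- brass_hammer: Bystander: small brass hammer with wooden handle, 54 x 174 x 21 mm, lying loose on the bench, right of the loose things. Not to be moved. Origin: centre of its underside.
There are look-alikes about, which are no part of the job. Leave any pink look-alike of the oil_bottle alone.

How it is judged (in metres and radians):
On the way, in this order (a step that is already met when the one before it is completed fails the run):
1. the open tin stands in the back compartment between the lamp and the tape roll (x of pad_tin in the frame of caddy between 0.029 and 0.055 m and y of pad_tin in the frame of caddy between -0.013 and 0.013 m and z of pad_tin in the frame of caddy below 0.0115 m and angle between pad_tin's own z axis and vertical below 0.12 rad and contact force between pad_tin and the fingers below 0.05 N), for 0.2 s.
2. the lid lies on the tin (all of step 1 and horizontal distance between tin_lid and pad_tin below 0.01 m and z of tin_lid in the frame of pad_tin between 0.015 and 0.025 m and angle between tin_lid's own z axis and vertical below 0.12 rad and contact force between tin_lid and the fingers below 0.05 N), for 0.2 s.
At the end, for the whole second after the job is handed in: Tin on the floor of the middle back compartment within 13 mm of its centre, lid level on it within 10 mm; bottle upright in front of the lamp, cork flat in front of the tape roll, each on the floor within 15 mm (x and y) of its compartment centre; tilts under 0.12 rad; all at rest (x of pad_tin in the frame of caddy between 0.029 and 0.055 m and y of pad_tin in the frame of caddy between -0.013 and 0.013 m and z of each of pad_tin, oil_bottle, cork_block in the frame of caddy below 0.0115 m and angle between each of pad_tin, tin_lid, oil_bottle, cork_block's own z axis and vertical below 0.12 rad and horizontal distance between tin_lid and pad_tin below 0.01 m and z of tin_lid in the frame of pad_tin between 0.015 and 0.025 m and x of oil_bottle in the frame of spirit_lamp between -0.099 and -0.069 m and y of oil_bottle in the frame of spirit_lamp between -0.015 and 0.015 m and x of cork_block in the frame of tape_roll between -0.099 and -0.069 m and y of cork_block in the frame of tape_roll between -0.015 and 0.015 m and linear speed of each of pad_tin, tin_lid, oil_bottle, cork_block below 0.02 m/s); the robot touches nothing.
It fails at once if the needle bottle is moved by more than 20 mm or tipped (distance of needle_bottle from where it was at the start of the episode above 0.02 m or angle between needle_bottle's own z axis and vertical above 0.3 rad).
It fails at once if the hammer is moved by more than 20 mm (distance of brass_hammer from where it was at the start of the episode above 0.02 m).
It also fails if it takes over 115 s, if anything falls off the work surface, if the arm or the gripper's body presses on something with over 40 N, if the wrist force passes 120 N, or if a joint passes its speed limit or range.

ROBOT

A 6-joint arm with a two-finger parallel gripper is mounted at the origin on the work surface; the furniture and walls round the work are solid. World frame = base frame: x ahead of the robot, y to its left, z up, the work surface at z = 0. Lengths are in m, angles in degrees, forces in N, time in s.
With the tool pointing down it reaches from about 0.225 to 0.875 m from the base axis. Payload 3.4 kg.
Tool frame: the origin (TCP) lies on the front face of the gripper's body, between the roots of the fingers; the fingertips stand 73 mm ahead of it and the grasp point (between the pads) lies 54 mm ahead of it; z points along the fingers, y is the direction in which the jaws open and shut (so a half turn about z gives the same grasp; the last joint's range is limited). The gripper opens to 85 mm and grips with 20 to 120 N. Pads are 22 mm wide; open, the fingers measure 114 mm over their backs; the gripper's body (76 mm by 85 mm) begins 54 mm behind the grasp point. The pads swing forward as they close: fully open they stand 13 mm farther back than shut.
Start: joints at [-81.303, 15.808, 86.224, -0, 77.962, -6.933], TCP at [0.155, -0.554, 0.304] pointing down, gripper open.
Joint ranges: [-165.64, 165.64], [-43.16, 119.46], [12.63, 154.43], [-67.54, 247.53], [6.08, 155.33], [-154.97, 154.97]. Speed limits (degrees/s): [147.25, 147.25, 180, 180, 180, 180].

INTERFACE

Orientations are given as [roll, pitch, yaw] about the fixed x, y, z axes, in that order (R = Rz(yaw) Ry(pitch) Rx(roll)).
In Python, from rig import move_ptp, move_straight, set_joints, let_go, close, wait, inverse_kinematics, snapshot, MotionError, hand_in, current_t, current_joints, current_joint_velocities, current_joint_torque, current_tcp_pos, current_ee_rot, current_wrist_force, current_moment, current_gripper_width gives the robot as it stands. Calls block until the motion is done:
- move_ptp(position, orientation): joint-space move of the TCP to a pose.
- move_straight(position, vel=0.15, orientation=None, threshold=None): straight line of the TCP; orientation=None keeps the orientation; vel is the mean speed in m/s. With threshold (N) it stops when the force on the tool has changed by that much, and returns True; else False.
- set_joints(angles): joint-space move.
- let_go() and close(f_grip=None): open the fingers fully, or close them until they stop; f_grip is the grip in N (None keeps the last).
- wait(seconds).
- inverse_kinematics(position, orientation): joint angles nearest the present ones, or None.
- snapshot(name): name is "side" or "top"; returns a dict with "image" (400x640x3 uint8, blue, green, red), "fx", "fy", "cx", "cy" (pixels), "origin" and "orientation" of the camera in the world. Camera axes: x right, y down, z forward; pixel columns grow to the right and rows downward; lengths in m; the calibration is good to about 2 mm. A picture is of the moment at which its call begins. There is no depth.
A pose or a line that the arm cannot do raises MotionError and nothing moves.
- hand_in(): hands the job in, once; it reports no verdict.
Readings, each from a call of its own:
- current_t(): time.
- current_joints(): joint angles.
- current_joint_velocities(): joint speeds.
- current_joint_torque(): joint torques, N m.
- current_tcp_pos(): TCP position.
- current_ee_rot(): TCP orientation.
- current_wrist_force(): force on the tool from outside, world axes, zero at the start.
- current_moment(): the same for the moment, N m.
- current_gripper_width(): finger opening in m.
Only numpy, scipy, OpenCV 4.12 (cv2) and the standard library are available. Lean on these libraries where they do the work, as an engineer would, in place of code of your own. Each camera call takes 0.05 s, during which the arm holds its last target.

## Working session

There is one attempt and no reset: what is moved stays moved. The work goes in short steps, each a Python script; the robot and the scene stay as the last script left them, time stands still between calls to the robot, and variables do not carry over. Pictures are saved under pics/ and viewed, and the job is handed in when it is done.

```bash
mkdir -p pics; ls
python3 - <<'E'
from rig import *
import cv2
for n in("top","side"):
    s=snapshot(n); cv2.imwrite(f"pics/{n}0.png",s["image"]); print({k:v for k,v in s.items() if k!="image"})
print(current_t(),current_ee_rot(),current_tcp_pos())
E
```

```text
pics
{'fx': 508.29189449136203, 'fy': 508.29189449136203, 'cx': 316.38421760613073, 'cy': 194.27019023138845, 'origin': array([ 0.27367433, -0.04039844,  1.23293918]), 'orientation': array([-1.68055436e+02,  2.48487984e-02, -8.87102283e+01])}
{'fx': 434.6693270458298, 'fy': 434.6693270458298, 'cx': 318.8745982412771, 'cy': 205.47135531654885, 'origin': array([ 0.1488865 , -0.91505417,  0.48748264]), 'orientation': array([-114.4895275 ,    1.25650602,  -24.17715465])}
0.1 [-1.79902291e+02 -1.16172600e-02  1.56295652e+01] [ 0.15484954 -0.55337279  0.30310659]
```

View pics/top0.png

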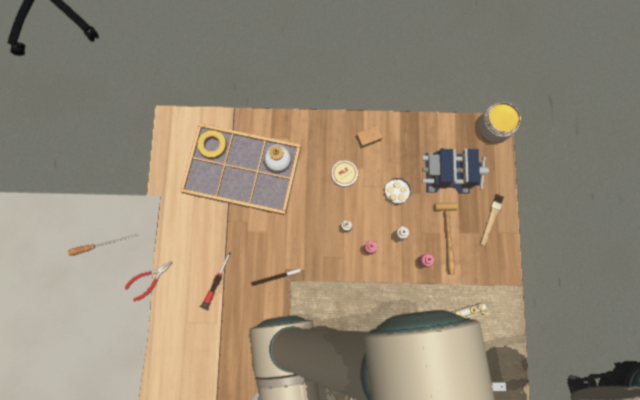

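View pics/side0.png

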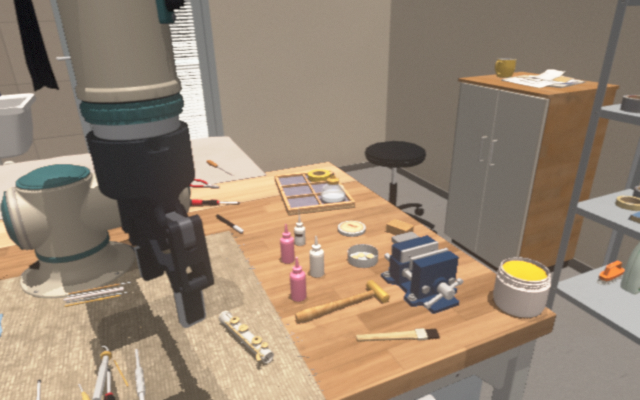

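```bash
cat > h.py <<'E'
import numpy as np,cv2
from scipy.spatial.transform import Rotation as R
C={"top":(508.29189449136203,508.29189449136203,316.38421760613073,194.27019023138845,[0.27367433,-0.04039844,1.23293918],[-168.055436,.0248487984,-88.7102283]),
"side":(434.6693270458298,434.6693270458298,318.8745982412771,205.47135531654885,[0.1488865,-0.91505417,0.48748264],[-114.4895275,1.25650602,-24.17715465])}
def w(c,u,v,z):
    fx,fy,cx,cy,o,e=C[c];M=R.from_euler("xyz",e,degrees=True).as_matrix()
    d=M@np.array([(u-cx)/fx,(v-cy)/fy,1]);o=np.array(o);return o+d*(z-o[2])/d[2]
def p(c,P):
    fx,fy,cx,cy,o,e=C[c];M=R.from_euler("xyz",e,degrees=True).as_matrix()
    q=M.T@(np.array(P)-o);return np.array([cx+fx*q[0]/q[2],cy+fy*q[1]/q[2]])
def crop(img,name,u0,v0,u1,v1,k):
    c=cv2.resize(img[v0:v1,u0:u1],None,fx=k,fy=k,interpolation=cv2.INTER_CUBIC)
    for u in range((u0//10+1)*10,u1,10): cv2.line(c,((u-u0)*k,0),((u-u0)*k,6 if u%50 else 14),(0,0,255),1); (u%20==0) and cv2.putText(c,str(u),((u-u0)*k-10,18),0,.35,(0,0,255),1)
    for v in range((v0//10+1)*10,v1,10): cv2.line(c,(0,(v-v0)*k),(6,(v-v0)*k),(0,0,255),1); (v%20==0) and cv2.putText(c,str(v),(8,(v-v0)*k+4),0,.35,(0,0,255),1)
    cv2.imwrite("pics/"+name,c)
E
python3 - <<'E'
from h import *
t=cv2.imread("pics/top0.png");s=cv2.imread("pics/side0.png")
crop(t,"a.png",320,115,460,215,5);crop(t,"b.png",325,205,465,285,5);crop(t,"c.png",175,115,310,220,5);crop(s,"d.png",260,160,420,310,5)
crop(s,"d.png",270,190,420,310,5)
E
```

```text
(no output)
```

View pics/a.png

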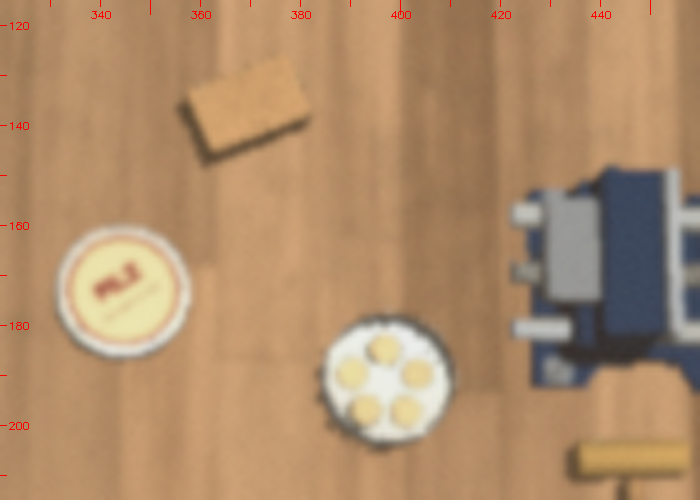

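View pics/b.png

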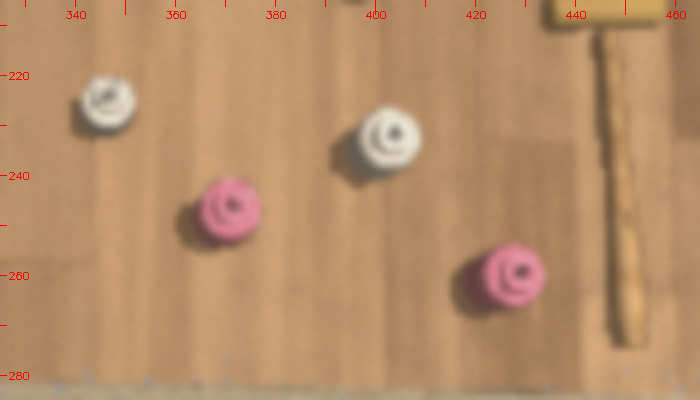

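View pics/c.png

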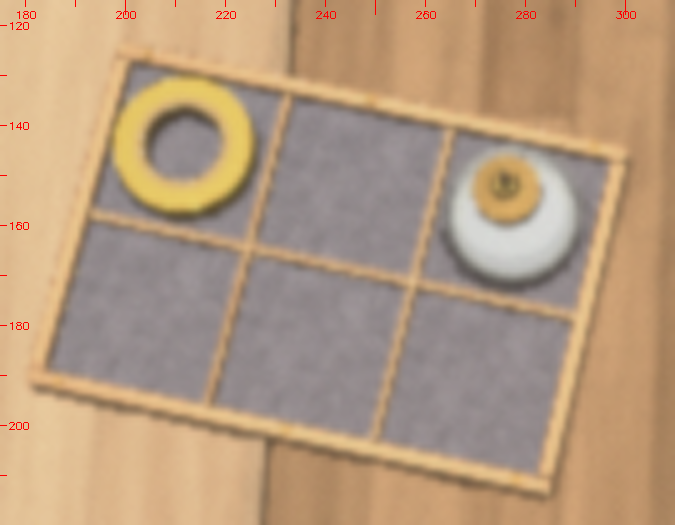

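View pics/d.png

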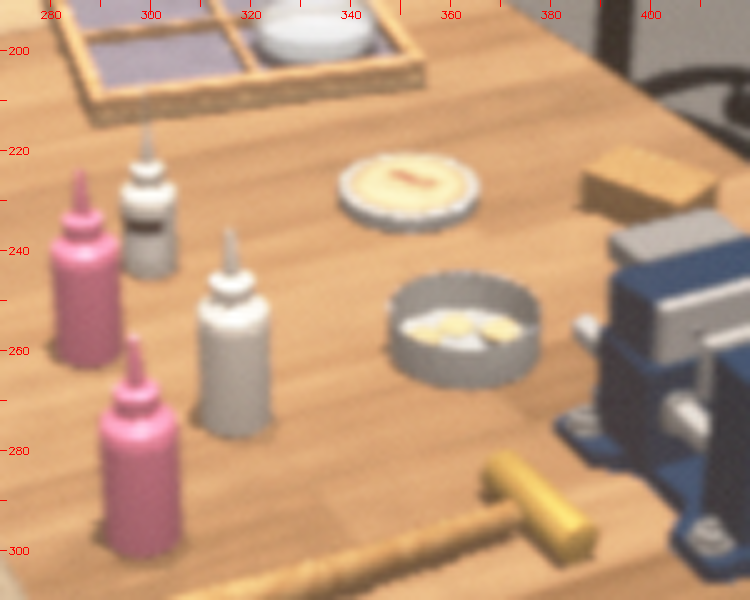

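```bash
cat > meas.py <<'E'
from h import *
cr=lambda ox,oy,x,y:(ox+x/5-.4,oy+y/5-.4)
def tw(o,x,y,z): u,v=cr(*o,x,y); return w("top",u,v,z)
a=(320,115);b=(325,205);c=(175,115)
K=np.array([tw(c,*q,.018) for q in((117,45),(627,152),(548,485),(32,382))])
print("corners\n",K.round(4));
for i in range(4): print(np.linalg.norm(K[i]-K[(i+1)%4]).round(4))
L=np.array([[.09,.132],[.09,-.132],[-.09,-.132],[-.09,.132]])
m=K[:,:2].mean(0);H=L.T@(K[:,:2]-m);th=np.arctan2(H[0,1]-H[1,0],H[0,0]+H[1,1])
print("caddy",m,np.degrees(th))
Rm=np.array([[np.cos(th),-np.sin(th)],[np.sin(th),np.cos(th)]])
for n,q in dict(tape=(.042,.084),mid=(.042,0),lamp=(.042,-.084),bot=(-.042,-.084),cork=(-.042,.084)).items(): print(n,(m+Rm@q).round(4), p("top",[*(m+Rm@q),.02]))
print("tape meas",tw(c,183,145,.027))
print("tin",tw(a,388,380,.021),"lid",tw(a,123,291,.010))
k=np.array([tw(a,*q,.022) for q in((187,95),(285,58),(310,107),(212,152))]);print("cork",k.mean(0),k)
print("oil",tw(b,391,138,.057),"needle",tw(b,108,103,.06),"pink",tw(b,230,209,.057),tw(b,514,275,.057))
s=lambda x,y,z:w("side",270+x/5-.4,190+y/5-.4,z)
# side checks by projection
for n,P in dict(tintop=[*tw(a,388,380,.021)[:2],.021],lid=[*tw(a,123,291,.01)[:2],.01],oil0=[*tw(b,391,138,.057)[:2],0],cork=[*k.mean(0)[:2],.022]).items():print(n,(p("side",P)+.4-[270,190])*5)
print("hammer head",tw(a,630,458,.021),"vise",tw(a,535,185,.05))
E
python3 meas.py
```

```text
corners
 [[0.7057 0.268  0.018 ]
 [0.6553 0.0096 0.018 ]
 [0.4859 0.043  0.018 ]
 [0.5314 0.2973 0.018 ]]
0.2632
0.1726
0.2583
0.1768
caddy [0.59456977 0.15445448] -10.515968362505395
tape [0.6512 0.2294] [211.73387209 144.43710106]
mid [0.6359 0.1468] [244.53805978 151.06136854]
lamp [0.6205 0.0642] [277.52942383 157.7234332 ]
bot [0.5379 0.0795] [269.96368813 190.14591536]
cork [0.5686 0.2447] [203.31568683 176.49220546]
tape meas [0.65114895 0.22928473 0.027     ]
tin [ 0.54355312 -0.23109041  0.021     ] lid [ 0.5882914  -0.10182228  0.01      ]
cork [ 0.68346354 -0.16280622  0.022     ] [[ 0.68691489 -0.1320565   0.022     ]
 [ 0.70746092 -0.18104297  0.022     ]
 [ 0.68200661 -0.19346503  0.022     ]
 [ 0.65747173 -0.14466038  0.022     ]]
oil [ 0.43665013 -0.23742777  0.057     ] needle [ 0.4496867  -0.10537468  0.06      ] pink [ 0.40188982 -0.16250986  0.057     ] [ 0.37442122 -0.2932322   0.057     ]
tintop [462.22574212 312.04396831]
lid [410.49575532 186.18661783]
oil0 [235.62360387 425.07795332]
cork [652.67364623 175.04193976]
hammer head [ 0.50744163 -0.34801038  0.021     ] vise [ 0.63541628 -0.29870256  0.05      ]
```

```bash
cat >> meas.py <<'E'
print()
for q in((515,213),(515,330),(535,385),(545,195),(575,450)):
  print(q,[tw(a,*q,z).round(3) for z in (.02,.05,.08)])
E
python3 meas.py|tail -5
cat > act.py <<'E'
from rig import *
from h import *
UP=.27
def go(x,y,z,yaw): move_ptp([x,y,z],[180,0,yaw])
def pick(x,y,z,yaw,f):
    let_go(); go(x,y,UP,yaw); go(x,y,z+.07,yaw)
    move_straight([x,y,z],.08); close(f); print("w",current_gripper_width(),current_t())
    f0=current_wrist_force(); move_straight([x,y,UP],.15); print("lifted w",current_gripper_width(),current_wrist_force(),f0,current_t())
def place(x,y,z,yaw,over=.003,thr=4):
    go(x,y,UP,yaw); go(x,y,z+.05,yaw); move_straight([x,y,z+.008],.08); wait(.2)
    r=move_straight([x,y,z-over],.02,threshold=thr); print("touch",r,current_tcp_pos(),current_t())
def look(n):
    t=snapshot("top")["image"];s=snapshot("side")["image"];cv2.imwrite(f"pics/{n}t.png",t);cv2.imwrite(f"pics/{n}s.png",s);return t,s
E
python3 - <<'E'
from act import *
pick(.5436,-.2311,.080,140,30)
t,s=look("1"); crop(s,"e.png",250,60,450,210,4)
E
```

```text
(515, 213) [array([ 0.63 , -0.295,  0.02 ]), array([ 0.621, -0.289,  0.05 ]), array([ 0.612, -0.282,  0.08 ])]
(515, 330) [array([ 0.57 , -0.294,  0.02 ]), array([ 0.563, -0.288,  0.05 ]), array([ 0.556, -0.281,  0.08 ])]
(535, 385) [array([ 0.543, -0.303,  0.02 ]), array([ 0.536, -0.296,  0.05 ]), array([ 0.53, -0.29,  0.08])]
(545, 195) [array([ 0.64, -0.31,  0.02]), array([ 0.63 , -0.303,  0.05 ]), array([ 0.621, -0.297,  0.08 ])]
(575, 450) [array([ 0.511, -0.322,  0.02 ]), array([ 0.505, -0.315,  0.05 ]), array([ 0.499, -0.308,  0.08 ])]
w 0.06196240420744679 4.0833
lifted w 0.062016407085928385 [ 0.55491741 -0.47137347 -1.10060022] [-1.0497103   0.53902904  6.46712424] 5.5
```

View pics/1s.png

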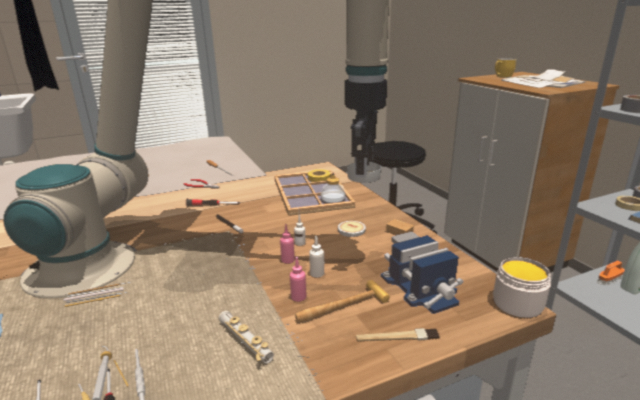

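View pics/e.png

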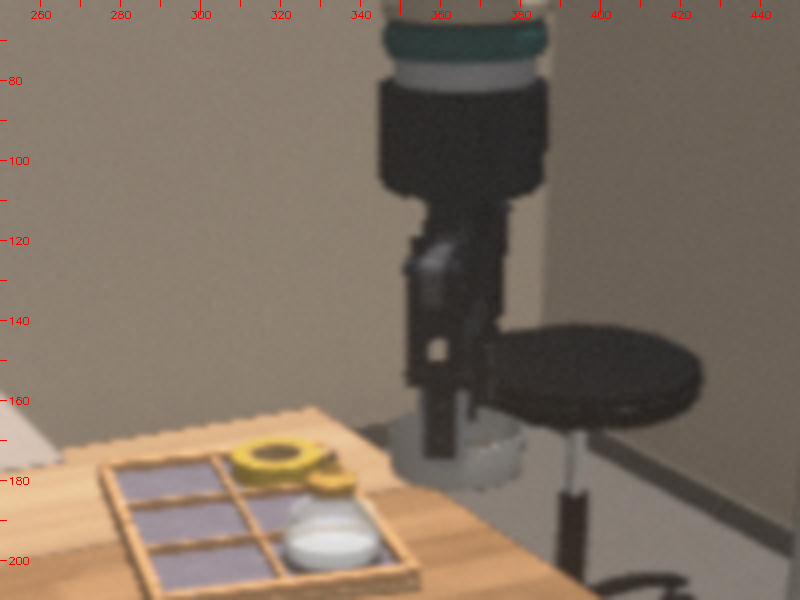

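View pics/1t.png

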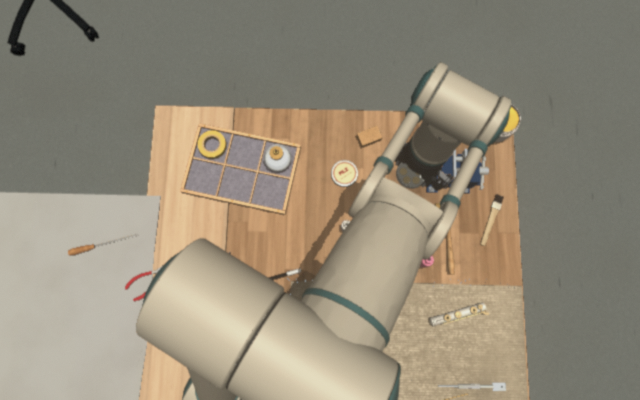

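Run:
```python
from act import *
place(.6359,.1468,.088,79.5)
let_go(); p_=current_tcp_pos(); move_straight([p_[0],p_[1],UP],.15)
pick(.5883,-.1018,.069,79.5,25)
t,s=look("2"); crop(t,"f.png",175,115,310,220,5); crop(s,"g.png",250,60,450,210,4)
```

```text
touch True [0.63604797 0.14681831 0.08899959] 8.9917
w 0.0641495286654059 13.875
lifted w 0.06447959763724219 [-0.44909876 -0.04993683 -0.06606777] [-0.73268188  0.37093009  5.82245452] 15.3667
```

View pics/f.png

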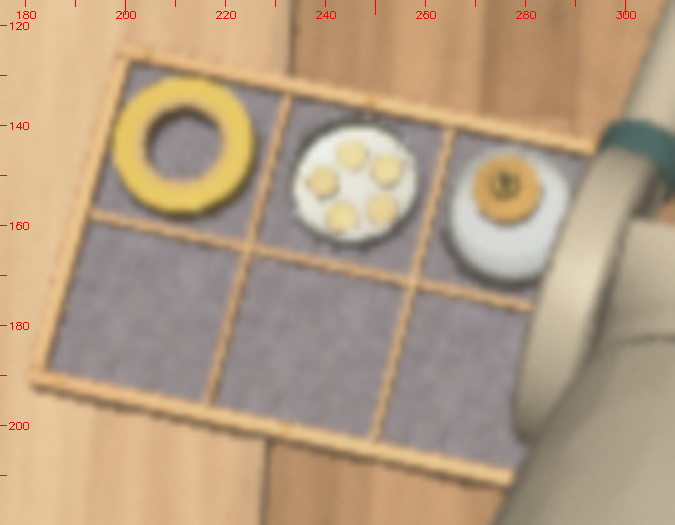

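View pics/g.png

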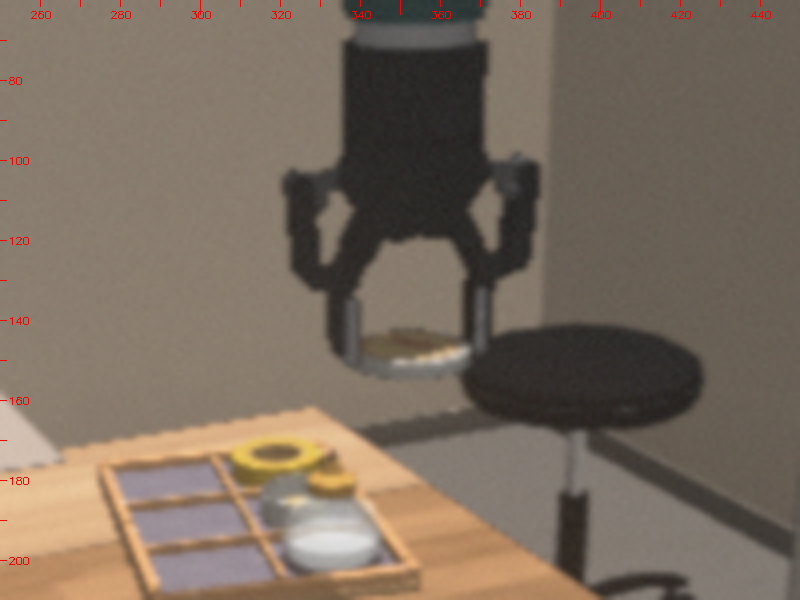

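The tin sits in the middle back compartment (pads centred near pixel 245,151), and the lid hangs level in the jaws. Next I'll measure the tin and set the lid on it.

Run:
```python
from act import *
q=w("top",175+354/5-.4,115+183/5-.4,.029); print(q)
place(q[0],q[1],.098,79.5,over=.003,thr=3)
let_go(); p_=current_tcp_pos(); move_straight([p_[0],p_[1],UP],.15)
pick(.4367,-.2374,.096,79.5,30)
t,s=look("3"); crop(t,"f3.png",175,115,310,220,5); crop(s,"g3.png",200,60,400,210,4)
```

```text
[0.63286904 0.14325714 0.029     ]
touch True [0.63302216 0.14328373 0.09921213] 18.3
w 0.02749895085773423 23.8167
lifted w 0.027634305460270094 [-0.09949943  0.61778052 -0.89185318] [-0.98279739  1.19613876  2.5290817 ] 25.125
```

View pics/f3.png

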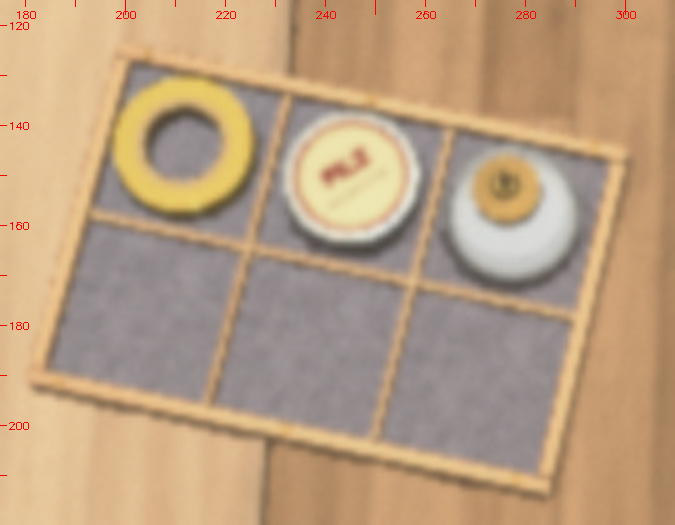

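View pics/g3.png

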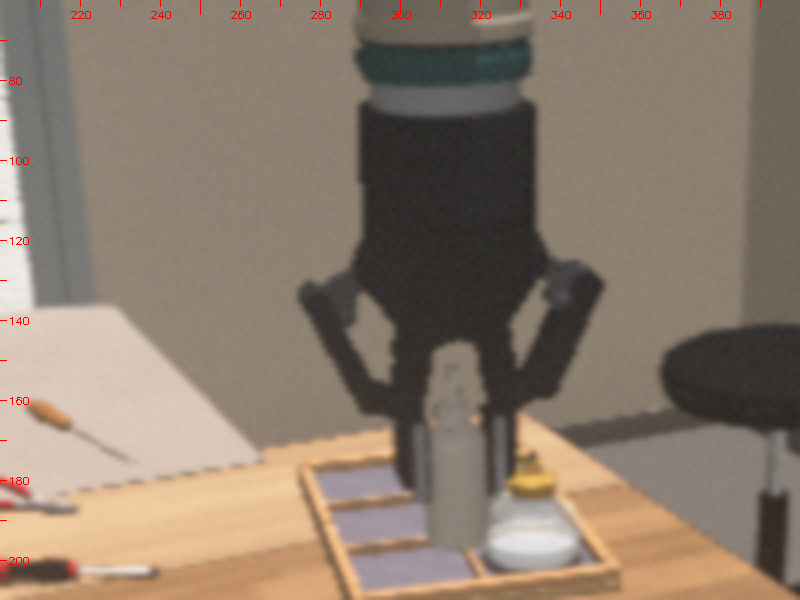

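View pics/3s.png

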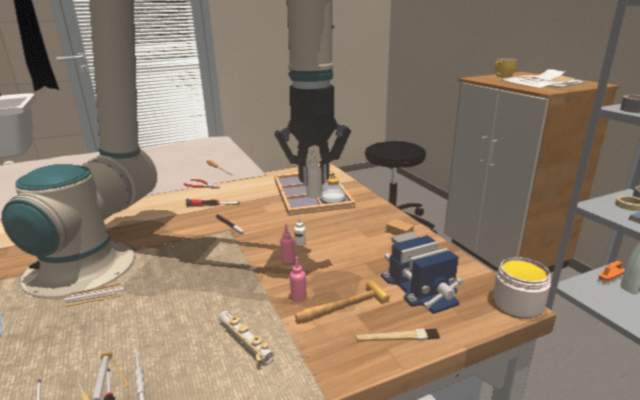

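The lid looks centred on the tin (pixel 245,150.5). The white bottle is held upright, and the needle bottle is still in place at (299,232). Next come the bottle placement and the cork pick.

Run:
```python
from act import *
print("lid",w("top",175+350/5-.4,115+178/5-.4,.039))
place(.5379,.0795,.104,169.5)
let_go(); p_=current_tcp_pos(); move_straight([p_[0],p_[1],UP],.12)
pick(.6835,-.1628,.084,115,30)
t,s=look("4"); crop(t,"f4.png",175,115,310,220,5); crop(s,"g4.png",250,60,450,210,4)
```

```text
lid [0.63238514 0.14381892 0.039     ]
touch True [0.53799141 0.07950686 0.10428406] 28.3333
w 0.033863934520521596 33.85
lifted w 0.03429110944824669 [-0.32938847 -0.07163201 -0.28981541] [-0.52380986  0.05261632  2.2288348 ] 35.2417
```

View pics/f4.png

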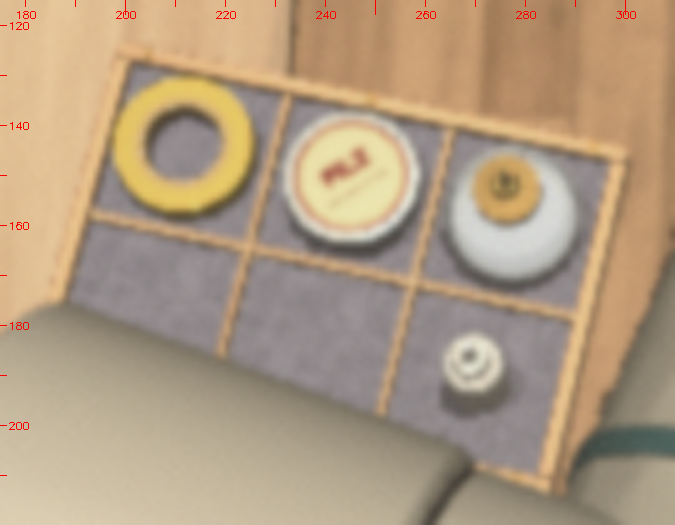

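View pics/g4.png

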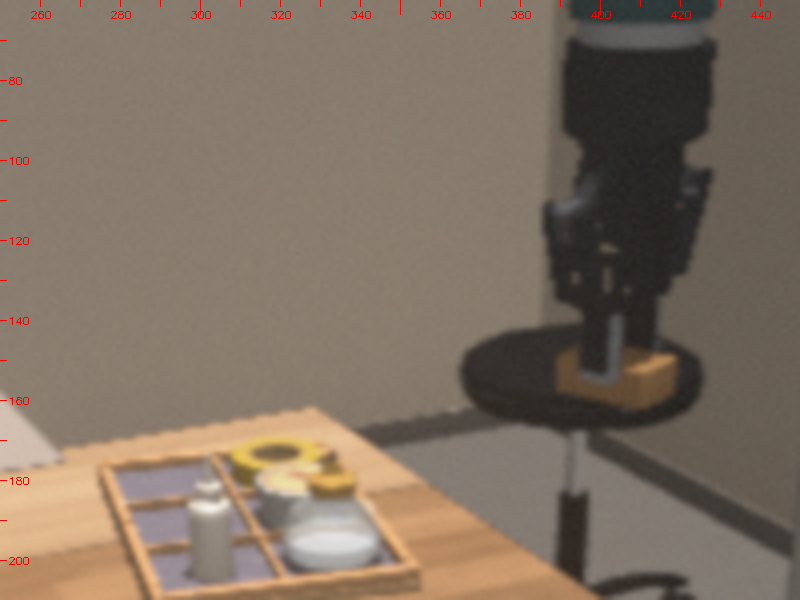

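The bottle stands at about (269.5,187) in its compartment, and the cork is held level. Now I'll place the cork.

Run:
```python
from act import *
place(.5686,.2447,.092,169.5)
let_go(); p_=current_tcp_pos(); move_straight([p_[0],p_[1],UP],.12)
go(.35,-.25,.33,79.5)
t,s=look("5"); crop(t,"f5.png",175,115,310,220,5); crop(s,"g5.png",260,150,400,250,5)
print(current_t())
```

```text
touch True [0.56872111 0.2447218  0.09216782] 38.7833
43.0417
```

View pics/f5.png

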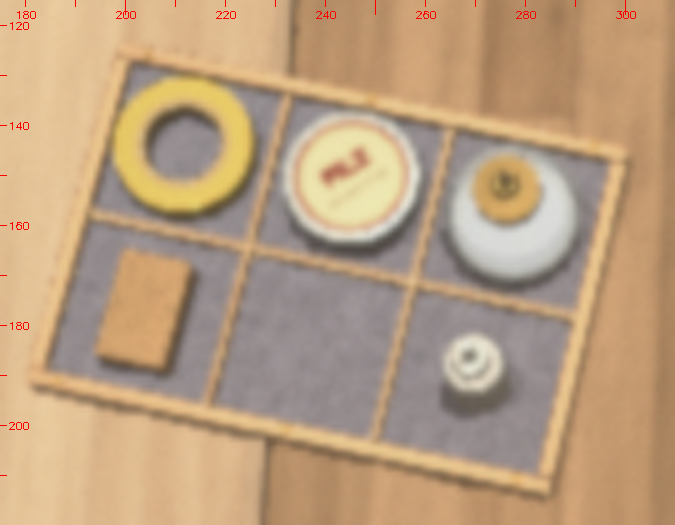

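View pics/g5.png

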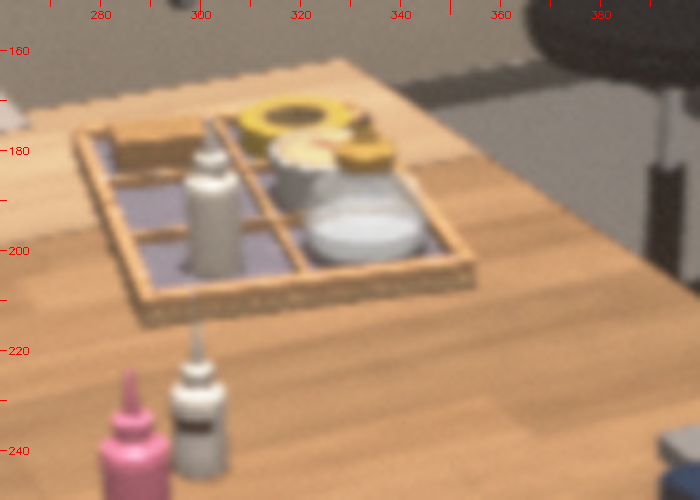

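View pics/5t.png

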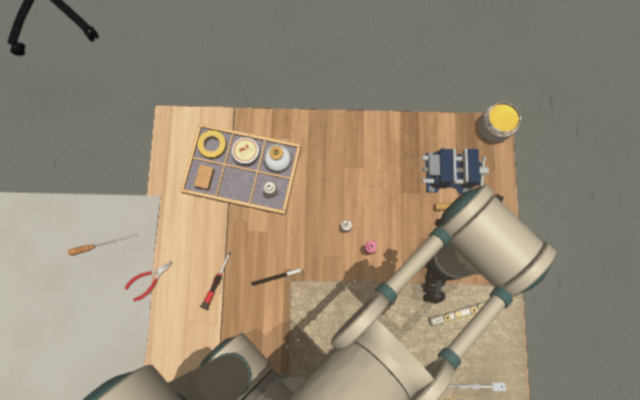

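Run:
```python
from act import *
th=np.radians(-10.5);Rm=np.array([[np.cos(th),-np.sin(th)],[np.sin(th),np.cos(th)]])
for n,x,y,z in(("bot",473,363,.065),("cork",145,310,.03),("lid",350,178,.039)):
  print(n,Rm.T@(w("top",175+x/5-.4,115+y/5-.4,z)[:2]-[.5946,.1545]))
hand_in()
```

```text
bot [-0.04431365 -0.08685575]
cork [-0.04408125  0.08046128]
lid [ 0.0390989  -0.00361643]
the job is handed in; nothing more can be done
```

The caddy is stocked and I handed the job in at about 43 s on the robot's clock; no verdict is reported.

I put the open tin in the middle back compartment, then the lid on top of it. The white bottle went in front of the lamp and the cork block in front of the tape roll.

Final camera check, in the caddy frame:

| Object | x (mm) | y (mm) | Off compartment centre |
|---|---|---|---|
| Lid | 39 | -4 | within about 4 mm |
| Bottle | -44 | -87 | within about 3 mm |
| Cork | -44 | 80 | within about 4 mm |

- **Tin:** it is now hidden under the lid. When I measured it before placing the lid, it was about 5 mm off the compartment centre, and within about 1 mm of where the lid is now.
- **Tilt:** all four looked upright or flat in the pictures; I did not measure the angles.
- **Bystanders:** the needle bottle looks unmoved in both final pictures. The arm hid most of the hammer in the final top picture and I did not look for it in the side picture. It was unmoved in the side picture taken with the bottle lifted, and no later move came near it.

No checks failed or disagreed.

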